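# Clamp an offcut in the angle-drilling jig

### The arm

A 7-joint arm with a two-finger parallel gripper is mounted at the origin on a cart in front of the work surface, level with it; the furniture and walls round the work are solid. World frame = base frame: x ahead of the robot, y to its left, z up, the work surface at z = 0. Lengths are in m, angles in rad, forces in N, time in s.
With the tool pointing down it reaches from about 0.4 to 0.9 m from the base axis. Payload 5.5 kg.
Tool frame: the origin (TCP) lies on the centre line of the jaws, within the pads' length; the fingertips stand 25 mm ahead of it and the grasp point (between the pads) lies 6 mm ahead of it; z points along the fingers, y is the line along which they close (so a half turn about z gives the same grasp; the last joint's range is limited). The gripper opens to 92 mm and grips with 3 to 60 N. Pads are 19 mm wide; open, the fingers measure 130 mm over their backs; the gripper's body (75 mm by 190 mm) begins 47 mm behind the grasp point.
Start: joints at [1.605, 0.501, -0.427, 1.55, 0.221, 1.138, -0.21], TCP at [0.147, -0.633, 0.224] pointing down, gripper open.
Joint ranges: [-2.88, 2.88], [-0.31, 2.03], [-1.54, 1.56], [0.2, 2.42], [-1.41, 4.55], [0.19, 2.02], [-2.57, 2.57]. Speed limits (rad/s): [2.57, 2.57, 3.14, 3.14, 3.14, 3.14, 3.14].

### API

Orientations are given as a 3x3 rotation matrix whose columns are the frame's x, y, z axes.
In Python, from cell import bot gives the robot as it stands.
- The arm moves only by the shell command python3 -m crank 'ROWS' [FORCE]. ROWS is JSON, a list that holds one entry, the list of rows, each a list of 5 numbers: the closure, from 0 (fully open) to 1 (shut), then the shift along the tool's x, y, z each as a share of 25 mm, from -1 to 1, then the turn about the tool's z as a share of 0.12 rad, from -1 to 1. A call has 1 to 12 rows; each row shifts and turns the commanded pose from where the row before left it, along the tool's axes as they then stand; what a row does not reach is not made up. A row lasts 1/8 s, in which the tool goes at most 62.5 mm and 10.7 degrees, less where a joint would pass 70% of its speed; a pose out of reach is approached as far as the arm can. A call with a number of a shift or a turn outside -1 to 1 is refused whole. A call with a gripper value outside its range is refused whole. The fingers move at their own pace and stop on an object; FORCE is the grip in N (left out, the last holds). Time passes only in rows, so rows that do not move let the fingers close. It gives the time, the measured TCP pose, the force, the opening and the grip force at its end, in the units of the state.
- bot.state(): the state, without advancing time (a new reading comes with each control period).
- bot.capture(name): name is "scene" or "side" or "wrist"; returns a dict with "frame" (400x640x3 uint8, blue, green, red), "range_z" (400x640 float32, m along the optical axis (not along the pixel's ray), 0 where there is no reading), "fx", "fy", "cx", "cy" (pixels), "position" and "rotation" of the camera in the world. Camera axes: x right, y up, looking along -z (the intrinsics and any distortion apply to the point x, -y, -z); pixel columns grow to the right and rows downward; lengths in m; the calibration is good to about 2 mm. A picture is of the moment at which its call begins.
- bot.hand_in(): hands the job in; it is judged then, once.
Trained networks look in the newest picture that a camera, given by its name, has taken for a name from the list of things; names that differ only in an ending like _2 or _b are one class to them, and where a whole thing is asked for, a point or a joint stands for the part that bears it (a point fixed in the world has none). Each returns a list of dicts, best first, with "conf" (0 to 1); they miss things now and then, are a little off and sometimes report something else, mostly with a low value. They report only what shows in the picture. A call takes as long as a camera call.
- bot.regions_of(camera, label): "pixels" (400x640 bool, what is visible of it) and "rect" ([left, top, width, height] in pixels, round what is visible of it).
The state is a dict: "time": time; "joint_positions": joint angles; "joint_velocities": joint speeds; "joint_torque": joint torques, N m; "position": TCP position; "tool_rot": TCP orientation; "contact_force": force on the tool from outside, world axes, zero at the start; "ft_torque": the same for the moment, N m; "width": finger opening in m; "grip_force": force on a finger pad.
Only numpy, scipy, OpenCV 4.12 (cv2) and the standard library are available. Lean on these libraries where they do the work, as an engineer would, in place of code of your own. Each camera call takes 0.05 s, during which the arm holds its last target. There are 200 camera calls.

### The job

Load the pine offcut into the angle-drilling jig so its slanted leg holes can be drilled: lay it flat on the sloping bed, long side down against the low fence and between the two end stops, and let go of it. Then swing the clamp arm fully over it against its stop, and turn the arm's bar knob clockwise until it clicks into its locked notch, so that the pad holds the offcut down. Leave the other things on the bench where they lie.

Things in the scene. Friction and masses are not known exactly. Their poses are not given: they have to be found in the camera images.
- offcut: plain pine block, 45 x 90 x 60 mm (x, y, z), standing on the bench on its 45 x 90 mm face; origin at the centre of its underside, z up, y along the 90 mm length. Not to be confused with the flatter, brown cork sanding block.
- jig_bed: steel bed of the grey angle-drilling jig, fixed, tilted 30 degrees, falling towards the robot. Origin: on its surface, where the middle of the seated offcut's underside belongs, 43 mm above the bench; x up the slope, z square to the bed, y level along the fence. Fence 14 mm high, inner face at x = -22.5 mm. End stops 12 mm high, inner faces at y = -49 and +49 mm, x = -22 to 15 mm. Bed 130 mm wide.
- clamp_arm (a joint): swing of the clamp arm about its post, rad: 0 = shut at its stop, pointing down the slope over the middle of the bed; grows as it opens to the right (counter-clockwise from above, to the bed's -y), up to 2.1. It stays where it is left. Grey bar 30 mm wide, z = 68 to 84 mm above the bed, 85 mm from post to knob axis, end rounded to 21 mm radius.
- post_top (a point): axis of the arm's post, at the height of the arm's upper face, 84 mm square above the bed, 85 mm up the slope from the bed's origin. The post is 22 mm thick with a nut on top that reaches 96 mm above the bed, and a foot 44 mm wide and 9 mm high. x, y, z as the bed's.
- clamp_knob (a joint): turn of the bar knob, rad: 0 = unlocked, the bar lying across the arm; grows clockwise seen from above. A spring resists with about 0.3 N m at first, passes its dead centre at 0.8 and snaps the knob on to its end stop, the locked notch, at 1.35, where the bar lies in line with the arm.
- knob_grip (a point): point on the axis of the knob, 108 mm above the bed's plane, at a good gripping height. The knob is a black upright bar 73 mm long and 14 mm thick (17 mm at its rounded ends), 26 mm high, from z = 93 to 119 mm above the bed's plane, on the arm's end; x of this point lies along the bar, z along the knob's axis (square to the bed).
- clamp_pad: black sprung pad, 30 mm wide, under the arm's end below the knob: its lower face lies 62.5 mm above this body's origin. The origin lies on the knob's axis, level with the bed while the knob is unlocked. Turning the knob to its notch drives the pad 5 mm down; it starts 2.5 mm clear of the seated offcut.
- cork_block: cork sanding block, 62 x 111 x 32 mm, origin at the centre of its underside; a bystander
- red_screwdriver: screwdriver, 215 mm long, lying; a bystander
- square: try square, 197 x 125 mm, lying; a bystander
- key: drill chuck key, 55 x 62 mm, lying; a bystander
- pencil: pencil, 112 mm long, lying; a bystander
- brush: paint brush, 228 mm long, lying; a bystander

How it is judged:
By the outcome, as a careful person would: the job done as asked, in the order asked, and still so for the second after the job is handed in, with the robot touching nothing.
It also fails if it takes over 64 s, if anything falls off the work surface, if the arm or the gripper's body presses on something with over 40 N, if the wrist force passes 120 N, or if a joint passes its speed limit or range.

## Working session

There is one attempt and no reset: what is moved stays moved. The work goes in short steps, Python scripts to look and compute and a shell command to move; the robot and the scene stay as the last step left them, time stands still between calls to the robot, and variables do not carry over. Pictures are saved under pics/ and viewed, at most 10 in all, crops included, and the job is handed in when it is done.

```bash
ls; mkdir -p pics; cat > h.py <<'E'
import numpy as np, cv2
from cell import bot
def cloud(c):
    d=c["range_z"]; v,u=np.mgrid[0:400,0:640]
    P=np.stack([(u-c["cx"])/c["fx"]*d,-(v-c["cy"])/c["fy"]*d,-d],-1)
    W=P@np.array(c["rotation"]).T+np.array(c["position"]); W[d==0]=np.nan
    return W
def save(c,n): cv2.imwrite(f"pics/{n}.png",c["frame"])
E
python3 - <<'E'
from h import *
for n in("scene","side"):
    c=bot.capture(n); save(c,n+"1"); W=cloud(c); np.save(n+".npy",W)
    print(n,c["position"],c["rotation"],c["fx"],[k for k in c])
    for l in("offcut","jig_bed","clamp_arm","clamp_knob","clamp_pad","cork_block"):
        r=bot.regions_of(n,l)
        for q in r[:2]:
            m=q["pixels"]; print(l,round(q["conf"],2),q["rect"],np.nanmedian(W[m],0).round(3))
s=bot.state();print(s)
E
```

```text
pics
scene [-0.60214874 -0.96575802  1.27460477] [[ 0.6440319   0.48548302 -0.5912099 ]
 [-0.76494224  0.39930144 -0.50539265]
 [-0.00928859  0.77773041  0.62852934]] 508.33341616868876 ['frame', 'range_z', 'fx', 'fy', 'cx', 'cy', 'position', 'rotation']
offcut 0.92 [282.7, 198.9, 29.4, 28.9] [0.446 0.018 0.046]
jig_bed 0.6 [405.4, 305.7, 25.8, 24.3] [ 0.343 -0.571  0.012]
jig_bed 0.57 [325.5, 198.9, 52.8, 48.5] [ 0.509 -0.182  0.059]
cork_block 0.47 [392.0, 252.7, 14.3, 16.4] [ 0.485 -0.398  0.028]
side [0.06647076 0.67926733 1.52230794] [[-0.8718901   0.42716546 -0.23945213]
 [-0.48967513 -0.7554225   0.43537928]
 [ 0.00509146  0.49685664  0.8678177 ]] 410.15738919461523 ['frame', 'range_z', 'fx', 'fy', 'cx', 'cy', 'position', 'rotation']
offcut 0.8 [301.3, 209.9, 13.6, 27.9] [0.452 0.044 0.058]
offcut 0.28 [315.3, 136.1, 17.6, 15.8] [ 0.542 -0.244  0.192]
jig_bed 0.8 [296.7, 135.7, 37.7, 65.7] [ 0.522 -0.166  0.07 ]
clamp_arm 0.74 [310.6, 134.8, 22.1, 33.3] [ 0.537 -0.234  0.174]
cork_block 0.67 [336.7, 130.9, 20.3, 25.3] [ 0.5   -0.42   0.027]
{'time': 0.7, 'joint_positions': array([ 1.60518493,  0.50086475, -0.4270381 ,  1.55040283,  0.22081058,
        1.13835166, -0.21029892]), 'joint_velocities': array([ 6.12579619e-04, -5.66331268e-04,  1.33804058e-04, -1.07418712e-04,
        8.39666685e-04,  4.31589686e-04, -7.85849078e-05]), 'joint_torque': array([-2.18724921e-06, -5.66273224e+01, -5.80878675e+00, -2.79448235e+01,
       -6.65562786e-02,  2.06066034e-02, -3.08522522e-05]), 'position': array([ 0.14748133, -0.63303198,  0.22405297]), 'tool_rot': array([[ 9.73921135e-01,  2.26886805e-01,  2.39978571e-05],
       [ 2.26886805e-01, -9.73921135e-01,  1.77135849e-06],
       [ 2.37739181e-05,  3.71963366e-06, -1.00000000e+00]]), 'contact_force': array([-0.63040083, -0.2353788 ,  0.1652608 ]), 'ft_torque': array([ 0.01422473, -0.02587834,  0.00178242]), 'grip_force': 0.0, 'width': 0.09159472905538374}
```

View pictures.

```bash
python3 - <<'E'
import cv2,numpy as np
a=cv2.imread("pics/scene1.png")[180:320,260:460]; b=cv2.imread("pics/side1.png")[110:260,260:400]
cv2.imwrite("pics/c1.png",np.hstack([cv2.resize(a,(400*1,280),interpolation=3),cv2.resize(b,(261,280),interpolation=3)]))
cv2.imwrite("pics/c1.png",np.hstack([cv2.resize(a,(428,300),interpolation=3),cv2.resize(b,(280,300),interpolation=3)]))
E
```

```text
(no output)
```

View pics/c1.png

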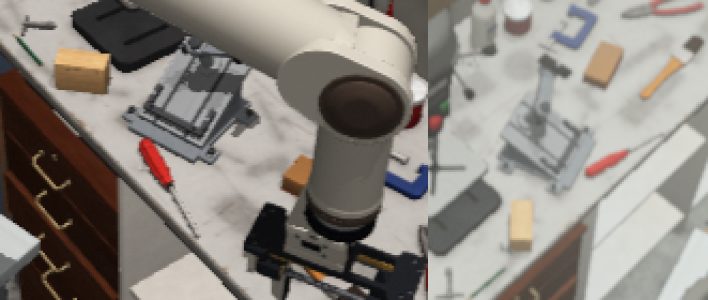

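View pics/scene1.png

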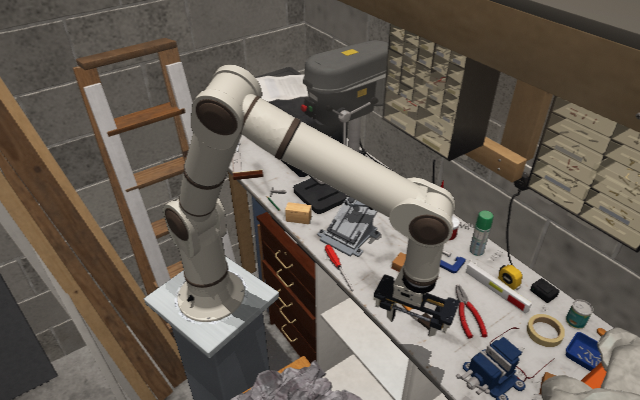

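```bash
python3 -m crank '[[[0,0.78,-0.95,-0.5,0],[0,0.78,-0.95,-0.5,0],[0,0.78,-0.95,-0.5,0],[0,0.78,-0.95,-0.5,0],[0,0.78,-0.95,-0.5,0],[0,0.78,-0.95,-0.5,0],[0,0.78,-0.95,-0.5,0],[0,0.78,-0.95,-0.5,0],[0,0.78,-0.95,-0.5,0],[0,0.78,-0.95,-0.5,0],[0,0.78,-0.95,0,0],[0,0.78,-0.95,0,0]]]' && python3 -m crank '[[[0,0.78,-0.95,0,0],[0,0.78,-0.95,0,0],[0,0.78,-0.95,0,0],[0,0.78,-0.95,0,0],[0,0.78,-0.95,0,0],[0,0.78,-0.95,0,0],[0,0.78,-0.95,0,0],[0,0.78,-0.95,0,0],[0,0,0,0,0],[0,0,0,0,0]]]'
python3 - <<'E'
from h import *
for n in("scene","side","wrist"):
    c=bot.capture(n); save(c,n+"2"); W=cloud(c); np.save(n+".npy",W)
    if n=="wrist": print(c["position"],c["rotation"])
    for l in("offcut","jig_bed","clamp_arm","clamp_knob","clamp_pad"):
        for q in bot.regions_of(n,l)[:2]:
            m=q["pixels"]; print(n,l,round(q["conf"],2),q["rect"],np.nanmedian(W[m],0).round(3))
E
```

```text
time: 2.2
position: [0.3112, -0.3015, 0.3495]
tool_rot: [[0.974, 0.227, 0.0], [0.227, -0.974, -0.001], [0.0, 0.001, -1.0]]
contact_force: [0.0, -0.2, -0.5]
width: 0.092
grip_force: 0.0
time: 3.45
position: [0.4192, -0.0826, 0.349]
tool_rot: [[0.974, 0.227, -0.0], [0.227, -0.974, -0.001], [-0.0, 0.001, -1.0]]
contact_force: [-0.5, -0.4, -0.3]
width: 0.092
grip_force: 0.0
scene offcut 0.76 [284.6, 201.8, 28.4, 26.1] [0.446 0.018 0.047]
scene jig_bed 0.71 [326.5, 190.6, 56.3, 56.3] [ 0.516 -0.19   0.066]
scene jig_bed 0.27 [233.8, 152.7, 33.0, 29.5] [0.538 0.394 0.011]
scene clamp_arm 0.92 [352.0, 191.2, 32.3, 19.3] [ 0.532 -0.249  0.171]
side offcut 0.87 [303.9, 208.2, 10.8, 27.4] [0.45  0.042 0.059]
side jig_bed 0.96 [296.6, 139.0, 42.3, 63.1] [ 0.519 -0.154  0.063]
side clamp_arm 0.44 [313.1, 137.0, 7.7, 17.2] [ 0.55  -0.233  0.174]
[ 0.48603434 -0.06556278  0.50918277] [[ 2.26198755e-01  9.41906030e-01  2.48288448e-01]
 [-9.74081168e-01  2.18718222e-01  5.76907040e-02]
 [ 3.40139179e-05 -2.54902667e-01  9.66966716e-01]]
wrist offcut 0.68 [205.5, 92.2, 75.1, 54.3] [0.459 0.027 0.059]
wrist offcut 0.37 [509.7, 133.2, 94.9, 52.5] [ 0.504 -0.422  0.029]
wrist jig_bed 0.6 [335.1, 37.3, 217.1, 132.2] [ 0.533 -0.18   0.095]
wrist jig_bed 0.28 [497.0, 61.9, 51.9, 85.4] [ 0.539 -0.244  0.201]
wrist clamp_arm 0.89 [402.5, 60.8, 146.6, 87.4] [ 0.538 -0.236  0.175]
wrist clamp_knob 0.78 [494.2, 61.3, 57.4, 85.8] [ 0.539 -0.244  0.201]
```

View pics/wrist2.png

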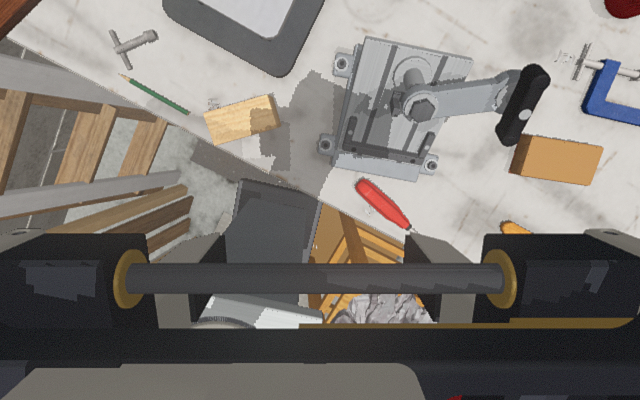

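```bash
python3 - <<'E'
from h import *
W=np.load("wrist.npy"); u0,v0=200,85
# offcut top
sub=W[80:160,190:295].reshape(-1,3); t=sub[(sub[:,2]>.053)&(sub[:,2]<.068)]
r=cv2.minAreaRect((t[:,:2]*1000).astype(np.float32)); print("offcut top",len(t),r,np.median(t[:,2]))
# bed plane: RANSAC
S=W[30:200,310:480].reshape(-1,3); S=S[np.isfinite(S[:,0])&(S[:,2]>.012)&(S[:,2]<.13)]
rng=np.random.default_rng(0);best=None
for i in range(1500):
    a,b,c=S[rng.choice(len(S),3,False)]; n=np.cross(b-a,c-a); l=np.linalg.norm(n)
    if l<1e-6: continue
    n/=l; n*=np.sign(n[2])
    if not .8<n[2]<.92: continue
    k=abs((S-a)@n)<.002
    if best is None or k.sum()>best.sum(): best=k
Q=S[best]; m=Q.mean(0); n=np.linalg.svd(Q-m)[2][2]; n*=np.sign(n[2])
print("plane",n,np.degrees(np.arccos(n[2])),len(Q),len(S))
y=np.cross(n,[0,0,-1.]);y=np.cross([0,0,1.],n);y/=np.linalg.norm(y)
x=np.cross(y,n); 
if x[2]<0: x=-x;y=-y
print("x",x,"y",y)
R=np.c_[x,y,n]; q=(Q-m)@R*1000
r=cv2.minAreaRect(q[:,:2].astype(np.float32)); print(r)
for p in (q[:,0],q[:,1]): print(np.percentile(p,[0,1,5,50,95,99,100]).round(1))
# things above plane
A=W[30:260,310:570].reshape(-1,3); A=A[np.isfinite(A[:,0])]; 
a=(A-m)@R*1000
np.savez("bed.npz",R=R,m=m)
H=np.full((300,400,3),0,np.uint8)
for p in a:
    i,j=int(150-p[0]),int(200-p[1])
    if 0<=i<300 and 0<=j<400 and -5<p[2]<130: H[i,j]=cv2.applyColorMap(np.uint8([[min(255,max(0,p[2]*2+10))]]),cv2.COLORMAP_JET)[0,0]
cv2.imwrite("pics/hm.png",cv2.resize(H,(800,600),interpolation=0))
E
```

```text
offcut top 2349 ((457.40093994140625, 29.61992835998535), (44.898773193359375, 90.01717376708984), 28.534564971923828) 0.05931497867187813
plane [-0.50021377 -0.01961574  0.86567973] 30.03958713099205 6973 10421
x [0.86501488 0.03392131 0.50059824] y [-0.03918459  0.99923199 -0.        ]
((-20.799034118652344, -10.418998718261719), (173.45718383789062, 173.2540740966797), 0.10170687735080719)
[-107.5  -92.9  -69.3   -0.6   62.5   65.    66. ]
[-97.2 -73.9 -65.5   9.9  50.9  54.   76.1]
```

View pics/hm.png

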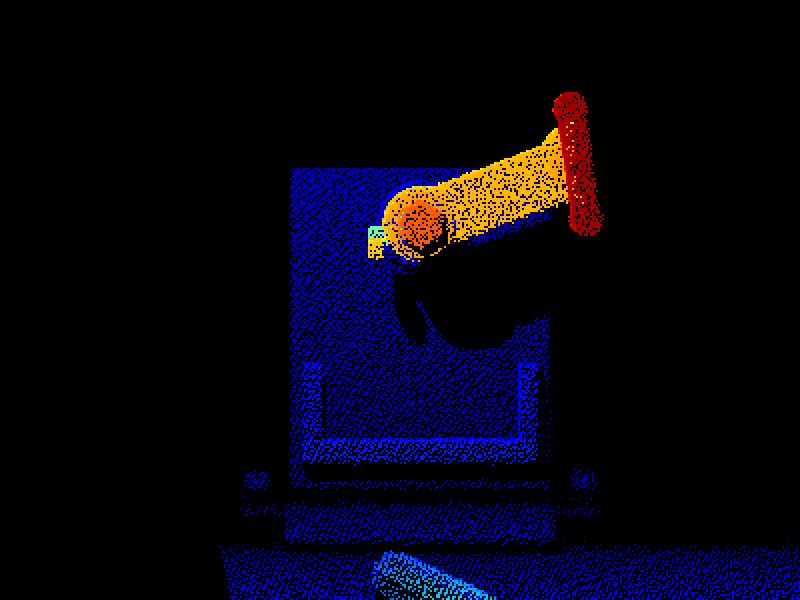

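```bash
python3 -m crank '[[[0,0,0,1,-0.75],[0,0,0,1,-0.75],[0,0,0,1,-0.75],[0,0.423,-0.46,1,0],[0,0.423,-0.46,1,0],[0,0.423,-0.46,1,0],[0,0.423,-0.46,1,0],[0,0.423,-0.46,1,0],[0,0.423,-0.46,1,0],[0,0.423,-0.46,0.9,0],[0,0,0,0,0],[0,0,0,0,0]]]' 
python3 - <<'E'
from h import *
b=np.load("bed.npz");R=b["R"];O=b["m"]+R@np.array([-.0465,-.010,0]);print("O",O,"yaw",np.arctan2(R[1,0],R[0,0]));np.savez("bed.npz",R=R,m=b["m"],O=O)
c=bot.capture("wrist"); save(c,"w3"); W=cloud(c); np.save("wrist3.npy",W)
q=bot.regions_of("wrist","offcut"); print([(k["conf"],k["rect"]) for k in q[:2]])
P=W[np.isfinite(W[...,0])]; d=np.hypot(P[:,0]-.4574,P[:,1]-.0296)<.06
t=P[d&(P[:,2]>.054)&(P[:,2]<.066)]; print(len(t),cv2.minAreaRect((t[:,:2]*1000).astype(np.float32)),np.median(t[:,2]))
E
```

```text
time: 5.85
position: [0.4463, 0.0238, 0.102]
tool_rot: [[0.878, 0.478, 0.0], [0.478, -0.878, -0.0], [0.0, 0.0, -1.0]]
contact_force: [0.1, -0.8, 0.4]
width: 0.0917
grip_force: 0.0
O [ 0.48739333 -0.17053704  0.04291819] yaw 0.03919462494232355
[(0.56, [245.7, 157.7, 144.2, 82.7])]
9497 ((457.20330810546875, 29.810382843017578), (45.12934112548828, 90.10906982421875), 28.552906036376953) 0.05937726005401528
```

View pics/w3.png

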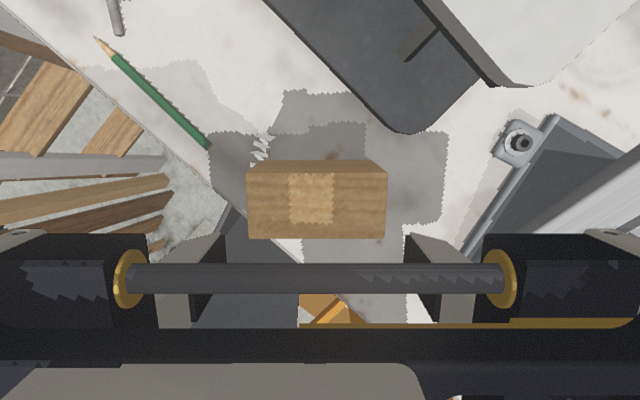

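```bash
python3 -m crank '[[[0,0,0,0.4,0],[0,0,0,0.3,0],[0,0,0,0.06,0],[0,0,0,0.06,0],[0,0,0,0.06,0],[0,0,0,0,0]]]'
```

```text
time: 6.7
position: [0.4461, 0.0242, 0.0795]
tool_rot: [[0.878, 0.478, 0.0], [0.478, -0.878, 0.0], [0.0, -0.0, -1.0]]
contact_force: [0.5, -0.1, 0.5]
width: 0.0918
grip_force: 0.0
```

```bash
python3 -m crank '[[[0,0,0,0.2,0],[0,0,0,0.2,0],[0,0,0,0.26,0],[0,0,0,0.2,0],[0,0,0,0,0],[1,0,0,0,0],[1,0,0,0,0],[1,0,0,0,0],[1,0,0,0,0]]]' 20
```

```text
time: 7.82
position: [0.4461, 0.0241, 0.0581]
tool_rot: [[0.878, 0.478, 0.0], [0.478, -0.878, -0.0], [0.0, 0.0, -1.0]]
contact_force: [-0.3, 0.2, 0.5]
width: 0.0561
grip_force: 0.0
```

```bash
python3 - <<'E'
from h import *
s=bot.state();print(s["width"],s["grip_force"],s["time"])
c=bot.capture("wrist"); save(c,"w4"); W=cloud(c)
P=W[np.isfinite(W[...,0])]; d=np.hypot(P[:,0]-.4574,P[:,1]-.0296)<.08
t=P[d&(P[:,2]>.054)&(P[:,2]<.066)]; print(len(t),cv2.minAreaRect((t[:,:2]*1000).astype(np.float32)),np.median(t[:,2]))
E
```

```text
0.05608006395222152 0.0 7.825
12155 ((458.69921875, 31.244321823120117), (41.32028579711914, 90.24063110351562), 28.543949127197266) 0.05939057281265883
```

View pics/w4.png

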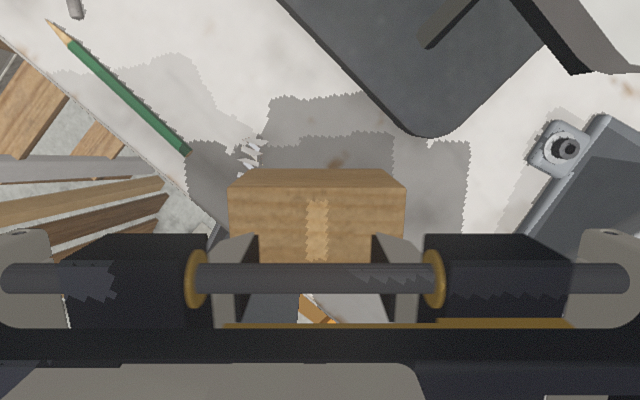

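```bash
python3 - <<'E'
from h import *
for n in("side","scene"):
    W=np.load(n+".npy") # from before grasp, arm clear
    for q in bot.regions_of(n,"offcut")[:0]: pass
    P=W[np.isfinite(W[...,0])]; d=np.hypot(P[:,0]-.4574,P[:,1]-.0296)<.09
    t=P[d&(P[:,2]>.053)&(P[:,2]<.066)]; print(n,len(t),cv2.minAreaRect((t[:,:2]*1000).astype(np.float32)),np.median(t[:,2]))
    f=P[d&(P[:,2]>.01)&(P[:,2]<.05)]; print(f.mean(0),f.min(0),f.max(0))
c=bot.capture("side"); W=cloud(c); save(c,"s4")
P=W[np.isfinite(W[...,0])]; d=np.hypot(P[:,0]-.446,P[:,1]-.024)<.1
H=np.zeros((300,400,3),np.uint8)
for p in P[d&(P[:,2]<.25)]:
    i,j=int(150-(p[0]-.446)*1000),int(200-(p[1]-.024)*1000)
    if 0<=i<300 and 0<=j<400: H[i,j]=cv2.applyColorMap(np.uint8([[min(255,p[2]*1000+10)]]),cv2.COLORMAP_JET)[0,0]
a=cv2.resize(c["frame"][170:250,260:350],(360,320),interpolation=3)
cv2.imwrite("pics/h4.png",np.hstack([cv2.resize(H,(400,300),interpolation=0),cv2.resize(a,(337,300))]))
E
```

```text
side 212 ((457.19647216796875, 32.35139465332031), (40.643775939941406, 95.33428192138672), 30.02085304260254) 0.05994667817135191
[0.4923566  0.04490465 0.02479381] [ 0.41475415 -0.03428088  0.01008257] [0.54727333 0.11231801 0.04976559]
scene 207 ((454.5192565917969, 25.813705444335938), (54.33946990966797, 90.92183685302734), 25.992023468017578) 0.05875736065196202
[0.46859781 0.01487484 0.02760948] [ 0.41094237 -0.02274174  0.01001809] [0.54725944 0.11585882 0.04999169]
```

View pics/h4.png

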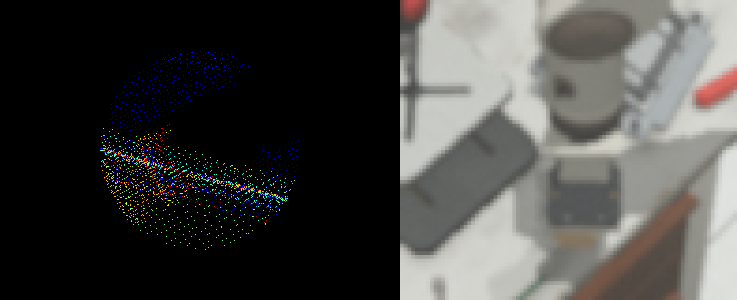

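```bash
python3 - <<'E'
from h import *
s=bot.state(); c=bot.capture("wrist"); W=cloud(c); R=s["tool_rot"];T=(W-s["position"])@R*1000
for v in range(225,330,8):
    print(v,[tuple(int(k) if k==k else None for k in T[v,u]) for u in (222,235,247,316,380,392,405)])
E
```

```text
225 [(-6, -66, 62), (14, -41, -1), (14, -35, 0), (15, 0, -2), (14, 32, -1), (15, 38, -2), (-5, 62, 58)]
233 [(36, -26, -73), (10, -41, -1), (10, -35, -2), (10, 0, 0), (10, 32, -2), (10, 38, 0), (36, 24, -73)]
241 [(37, -24, -79), (34, -23, -72), (11, -32, -14), (6, 0, -2), (11, 29, -15), (11, 35, -14), (36, 23, -77)]
249 [(36, -23, -84), (32, -23, -73), (11, -30, -24), (1, 0, 0), (11, 28, -24), (11, 33, -24), (36, 21, -83)]
257 [(34, -23, -84), (31, -22, -77), (11, -28, -33), (-2, 0, -2), (11, 26, -33), (30, 20, -75), (34, 21, -83)]
265 [(33, -23, -86), (31, -21, -82), (31, -18, -82), (30, 0, -81), (30, 16, -81), (31, 19, -82), (33, 21, -85)]
273 [(31, -23, -87), (30, -21, -84), (30, -17, -84), (30, 0, -84), (30, 15, -84), (29, 18, -83), (31, 21, -86)]
281 [(30, -22, -88), (28, -20, -84), (28, -17, -84), (28, 0, -86), (28, 15, -85), (28, 18, -85), (29, 21, -87)]
289 [(28, -22, -89), (26, -20, -86), (26, -17, -85), (26, 0, -85), (26, 15, -86), (26, 18, -86), (28, 20, -89)]
297 [(26, -23, -89), (20, -22, -78), (10, -23, -62), (-61, 0, 58), (8, 21, -59), (17, 21, -74), (26, 20, -89)]
305 [(23, -23, -88), (16, -23, -77), (8, -23, -63), (-70, 0, 61), (5, 21, -59), (15, 21, -74), (22, 21, -87)]
313 [(22, -23, -89), (14, -23, -77), (5, -23, -63), (-672, 4, 962), (3, 21, -60), (12, 21, -75), (21, 21, -88)]
321 [(20, -23, -90), (12, -23, -78), (2, -23, -64), (-708, 4, 963), (0, 21, -61), (11, 21, -77), (21, 20, -92)]
329 [(26, -19, -101), (26, -17, -101), (25, -14, -100), (26, 0, -101), (26, 12, -101), (25, 15, -100), (26, 17, -101)]
```

```bash
python3 -m crank '[[[1,0,0,-1,0],[1,0,0,-1,0],[1,0,0,0,0]]]'
cat > m.py <<'E'
from h import *
s=bot.state(); c=bot.capture("wrist"); W=cloud(c); R=s["tool_rot"];T=(W-s["position"])@R*1000
P=T.reshape(-1,3);P=P[np.isfinite(P[:,0])]
k=P[(abs(P[:,0])<16)&(abs(P[:,1])<75)&(P[:,2]>-55)&(P[:,2]<30)]
for z in range(-50,30,5):
    j=k[(k[:,2]>=z)&(k[:,2]<z+5)]
    if len(j): print(z,len(j),j.min(0).round(),j.max(0).round())
t=P[(P[:,2]>30)&(abs(P[:,2]-(s["position"][2]*1000-60))<5)&(abs(P[:,1])<80)&(abs(P[:,0])<60)]
if len(t)>50: print("block",cv2.minAreaRect(t[:,:2].astype(np.float32)),np.median(t[:,2]))
print(s["width"],s["grip_force"])
E
python3 m.py
```

```text
time: 8.45
position: [0.4475, 0.0241, 0.1094]
tool_rot: [[0.878, 0.478, 0.003], [0.478, -0.878, -0.001], [0.003, 0.002, -1.0]]
contact_force: [-0.3, 0.1, -0.4]
width: 0.0066
grip_force: 0.0
-50 374 [ -9.  -6. -50.] [  3.   5. -47.]
-40 36 [ -9.  -7. -38.] [ 12.   5. -35.]
-35 108 [ -9.  -8. -35.] [ 12.   6. -30.]
-30 101 [  9.  -9. -30.] [ 12.   7. -25.]
-25 108 [ 10.  -9. -25.] [ 12.   7. -20.]
-20 93 [  9. -10. -20.] [ 12.   8. -15.]
-15 119 [ -1. -10. -15.] [ 12.   8. -10.]
-10 118 [ -1. -10. -10.] [12.  8. -5.]
-5 40 [ 10. -10.  -5.] [12.  8. -2.]
block ((11.226615905761719, -0.9306983947753906), (44.92626953125, 90.19869232177734), 0.18300971388816833) 50.018495950611594
0.006622600588275402 0.0
```

```bash
python3 -m crank '[[[0,-0.1,0,0.4,0],[0,0,0,0.4,0],[0,0,0,0.4,0],[0,0,0,0.3,0],[0,0,0,0,0],[0,0,0,0,0],[0,0,0,0,0]]]'; python3 - <<'E'
from h import *
s=bot.state(); c=bot.capture("wrist"); W=cloud(c); T=(W-s["position"])@s["tool_rot"]*1000
P=T.reshape(-1,3);P=P[np.isfinite(P[:,0])]; z0=s["position"][2]*1000-59.5
t=P[(abs(P[:,2]-z0)<3)&(abs(P[:,1])<60)&(P[:,0]>-20)&(P[:,0]<60)]
print(s["position"],s["width"],"block y",t[t[:,0]>12][:,1].min(),t[t[:,0]>12][:,1].max(),"x max",t[:,0].max(), cv2.minAreaRect(t[t[:,0]>12][:,:2].astype(np.float32)))
for z in (-35,-25,-15,-10,-5,0):
    for sg in(-1,1):
        k=P[(abs(P[:,0])<14)&(P[:,1]*sg>35)&(P[:,1]*sg<75)&(P[:,2]>z)&(P[:,2]<z+5)]
        if len(k): print(z,sg,len(k),k.min(0).round(1),k.max(0).round(1))
E
```

```text
time: 9.38
position: [0.4442, 0.023, 0.0709]
tool_rot: [[0.878, 0.478, 0.001], [0.478, -0.878, -0.0], [0.001, 0.0, -1.0]]
contact_force: [0.7, -0.9, -0.3]
width: 0.0684
grip_force: 0.0
[0.444191   0.02296113 0.07085043] 0.06842758331861103 block y -45.3839310028264 44.8273826574898 x max 37.29328138644035 ((24.640518188476562, -0.2768058776855469), (25.279478073120117, 90.21392822265625), 0.03362571448087692)
-35 -1 233 [ -9.1 -52.8 -34.9] [ 12.3 -35.  -30. ]
-35 1 195 [  9.7  35.1 -34.9] [ 12.1  50.8 -30. ]
-25 -1 204 [  3.2 -52.1 -25. ] [ 12. -35. -20.]
-25 1 156 [  9.9  35.  -25. ] [ 11.9  50.3 -20. ]
-15 -1 149 [ -1.  -51.2 -15. ] [ 12.  -35.  -10.1]
-15 1 106 [  9.8  35.3 -14.8] [ 12.   48.3 -10. ]
-10 -1 111 [ -3.2 -46.1 -10. ] [ 12. -35.  -5.]
-10 1 57 [ 9.6 35.  -9.9] [12.  43.3 -5.1]
-5 -1 50 [ -3.9 -39.8  -4.9] [ 11.8 -35.   -2. ]
-5 1 17 [ 9.8 35.  -4.8] [12.  40.9 -1.9]
```

```bash
python3 -m crank '[[[0,0,0,0,0],[0,0,0,0,0],[0,0,0,0,0],[0,0,0,0,0]]]'; python3 - <<'E'
from h import *
B=[];F=[]
for i in range(4):
    s=bot.state(); c=bot.capture("wrist"); W=cloud(c); T=(W-s["position"])@s["tool_rot"]*1000
    P=T.reshape(-1,3);P=P[np.isfinite(P[:,0])]; z0=s["position"][2]*1000-59.5
    t=P[(abs(P[:,2]-z0)<3)&(abs(P[:,1])<60)&(P[:,0]>12)&(P[:,0]<60)]
    r=cv2.minAreaRect(t[:,:2].astype(np.float32)); B.append((r[0][1],r[2],t[:,0].max()))
    for z in (-35,-28,-21,-14,-7):
        k=P[(abs(P[:,0]-11)<1.5)&(abs(P[:,1])>40)&(abs(P[:,1])<75)&(P[:,2]>z)&(P[:,2]<z+7)]
        a=k[k[:,1]<0][:,1];b=k[k[:,1]>0][:,1]
        F.append((z,a.max().round(1),b.min().round(1),((a.max()+b.min())/2).round(2),((a.min()+b.max())/2).round(2)))
print(s["width"],s["position"],np.array(B).round(2));print(*sorted(F),sep="\n")
E
```

```text
time: 9.93
position: [0.4438, 0.0229, 0.0705]
tool_rot: [[0.878, 0.478, 0.0], [0.478, -0.878, -0.0], [0.0, 0.0, -1.0]]
contact_force: [0.8, -0.1, 0.4]
width: 0.0917
grip_force: 0.0
0.09166642180831003 [0.44382277 0.02293943 0.07052218] [[-1.400e-01  2.000e-02  3.768e+01]
 [-1.200e-01  3.000e-02  3.777e+01]
 [-1.000e-01  2.100e-01  3.770e+01]
 [ 2.000e-02  2.000e-02  3.754e+01]]
(-35, np.float64(-46.6), np.float64(44.7), np.float64(-0.94), np.float64(-0.88))
(-35, np.float64(-46.5), np.float64(44.6), np.float64(-0.96), np.float64(-0.79))
(-35, np.float64(-46.5), np.float64(44.8), np.float64(-0.84), np.float64(-0.99))
(-35, np.float64(-46.2), np.float64(44.7), np.float64(-0.75), np.float64(-1.04))
(-28, np.float64(-46.7), np.float64(44.7), np.float64(-0.98), np.float64(-1.14))
(-28, np.float64(-46.7), np.float64(44.8), np.float64(-0.95), np.float64(-1.17))
(-28, np.float64(-46.5), np.float64(44.6), np.float64(-0.92), np.float64(-0.89))
(-28, np.float64(-46.5), np.float64(44.7), np.float64(-0.88), np.float64(-0.74))
(-21, np.float64(-46.6), np.float64(44.5), np.float64(-1.01), np.float6
[... 193 characters left out ...]
4), np.float64(44.6), np.float64(-0.9), np.float64(-1.04))
(-14, np.float64(-46.7), np.float64(44.7), np.float64(-1.0), np.float64(-0.77))
(-14, np.float64(-46.6), np.float64(44.7), np.float64(-0.91), np.float64(-0.78))
(-14, np.float64(-46.5), np.float64(44.6), np.float64(-0.96), np.float64(-0.47))
(-14, np.float64(-46.4), np.float64(44.7), np.float64(-0.86), np.float64(-1.69))
(-7, np.float64(-46.7), np.float64(44.9), np.float64(-0.88), np.float64(-0.77))
(-7, np.float64(-46.6), np.float64(44.8), np.float64(-0.88), np.float64(-0.91))
(-7, np.float64(-46.5), np.float64(44.7), np.float64(-0.88), np.float64(-1.07))
(-7, np.float64(-46.4), np.float64(44.7), np.float64(-0.81), np.float64(-0.7))
```

```bash
python3 -m crank '[[[0,0.03,0.032,0.2,0],[0,0,0,0.2,0],[0,0,0,0.1,0],[0,0,0,0.08,0],[0,0,0,0.08,0],[0,0,0,0.08,0],[0,0,0,0,0]]]'
```

```text
time: 11.0
position: [0.4448, 0.0226, 0.0519]
tool_rot: [[0.878, 0.478, -0.0], [0.478, -0.878, -0.0], [-0.0, -0.0, -1.0]]
contact_force: [-0.2, 0.5, 0.7]
width: 0.0916
grip_force: 0.0
```

```bash
python3 -m crank '[[[0,0,0,0.2,0],[0,0,0,0.2,0],[0,0,0,0.2,0],[0,0,0,0.24,0],[0,0,0,0,0],[1,0,0,0,0],[1,0,0,0,0],[1,0,0,0,0]]]' 20
```

```text
time: 12.0
position: [0.445, 0.0225, 0.0311]
tool_rot: [[0.878, 0.478, 0.0], [0.478, -0.878, -0.0], [0.0, 0.0, -1.0]]
contact_force: [-0.1, 0.1, -0.8]
width: 0.0894
grip_force: 20.0
```

```bash
python3 -m crank '[[[1,0,0,0.03,0],[1,0,0,0.02,0],[1,-0.18,0,-0.02,0],[1,-0.18,0,-0.005,0]]]' 6; python3 -m crank '[[[1,-0.18,0,0.007,0],[1,-0.18,0,0.023,0],[1,0,0,0,0]]]'
```

```text
time: 12.5
position: [0.4366, 0.0181, 0.0304]
tool_rot: [[0.878, 0.478, -0.0], [0.478, -0.878, -0.0], [-0.0, -0.0, -1.0]]
contact_force: [1.0, -0.7, -1.5]
width: 0.0898
grip_force: 6.0
time: 12.88
position: [0.4297, 0.0142, 0.0301]
tool_rot: [[0.878, 0.478, 0.002], [0.478, -0.878, 0.0], [0.001, 0.0, -1.0]]
contact_force: [1.6, 1.5, 5.6]
width: 0.09
grip_force: 6.0
```

Measure block tilt from the wrist depth.

```bash
cat > tilt.py <<'E'
from h import *
s=bot.state(); c=bot.capture("wrist"); W=cloud(c); T=(W-s["position"])@s["tool_rot"]*1000
P=T[np.isfinite(T[...,0])]
k=P[(abs(P[:,1])<35)&(P[:,0]>0)&(P[:,0]<60)&(P[:,2]>-60)&(P[:,2]<20)]
# plane RANSAC for top face
rng=np.random.default_rng(0);best=None
for i in range(400):
    a,b,d=k[rng.choice(len(k),3,False)]; n=np.cross(b-a,d-a);l=np.linalg.norm(n)
    if l<1: continue
    n/=l; m=abs((k-a)@n)<.8
    if best is None or m.sum()>best.sum(): best=m
Q=k[best]; m=Q.mean(0);n=np.linalg.svd(Q-m)[2][2];n*=-np.sign(n[2])
print("top normal (tool)",n.round(3),"tilt deg",np.degrees(np.arctan2(-n[0],-n[2])).round(1),len(Q),"far edge",Q[Q[:,0]>np.percentile(Q[:,0],99.5)].mean(0).round(1),"near",Q[Q[:,0]<np.percentile(Q[:,0],.5)].mean(0).round(1),s["contact_force"].round(1))
E
python3 tilt.py
```

```text
top normal (tool) [-0.058  0.    -0.998] tilt deg 3.3 8947 far edge [ 36.3   3.7 -31.5] near [  7.5   5.1 -29.6] [1.6 1.5 5.6]
```

```bash
python3 - <<'E'
from h import *
b=np.load("bed.npz");O=b["O"];W=np.load("wrist.npy");P=W[np.isfinite(W[...,0])]
h=np.array([.99923,.0392,0]);y=np.array([-.0392,.99923,0])
D=(P-O)*1000; X=D@h;Y=D@y
for x0 in range(-130,-25,10):
    k=(X>x0)&(X<x0+10)&(abs(Y)<60); print(x0,[int(P[k&(Y>a)&(Y<=a+20)][:,2].max()*1000) if (k&(Y>a)&(Y<=a+20)).any() else None for a in range(-60,60,20)])
s=bot.state();p=(s["position"]-O)*1000;print("TCP X,Y,z",p@h,p@y,s["position"][2],s["joint_positions"].round(2))
E
```

```text
-130 [25, 25, 14, 1, 1, 1]
-120 [25, 25, 24, 1, 1, 1]
-110 [21, 25, 25, 24, 1, 1]
-100 [1, 24, 25, 24, 21, 1]
-90 [1, 1, 23, 26, 22, 1]
-80 [1, 1, 1, 22, 1, 427]
-70 [11, 12, 12, 12, 12, 437]
-60 [12, 12, 12, 441, 441, 441]
-50 [21, 21, 20, 20, 454, 458]
-40 [43, 42, 42, 42, 460, 461]
-30 [45, 43, 43, 438, 459, 460]
TCP X,Y,z -50.43278314463922 186.80980101481398 0.030072070701224383 [ 0.56  0.54 -0.77  2.21  0.65  0.63 -1.75]
```

```bash
python3 -m crank '[[[1,0,0,0,0],[1,0,0,-1,0],[1,0,0,-1,0],[1,0,0,-1,0.957],[1,0,0,-0.2,0.957],[1,0,0,0,0.957],[1,0,0,0,0.957]]]' 25;  python3 -m crank '[[[1,-0.03,0.934,0,0],[1,-0.03,0.934,0,0],[1,-0.03,0.934,0,0],[1,-0.03,0.934,0,0],[1,-0.03,0.934,0,0],[1,-0.03,0.934,0,0],[1,-0.03,0.934,0,0],[1,-0.03,0.934,0,0],[1,0,0,0,0],[1,0,0,0,0]]]'
cat > pos.py <<'E'
from h import *
b=np.load("bed.npz");O=b["O"];h=np.array([.99923,.0392,0]);y=np.array([-.0392,.99923,0])
s=bot.state();p=(s["position"]-O)*1000;print("TCP X,Y,z",(p@h).round(1),(p@y).round(1),(s["position"][2]*1000).round(1),"yaw",np.arctan2(s["tool_rot"][1,0],s["tool_rot"][0,0]).round(3),s["width"].round(4),s["time"],s["contact_force"].round(1))
E
python3 pos.py; python3 tilt.py
```

```text
time: 13.8
position: [0.4279, 0.0134, 0.1092]
tool_rot: [[0.999, 0.035, -0.002], [0.035, -0.999, -0.001], [-0.002, 0.001, -1.0]]
contact_force: [1.2, 0.7, -0.9]
width: 0.0894
grip_force: 25.0
time: 15.05
position: [0.4297, -0.172, 0.1092]
tool_rot: [[0.999, 0.04, -0.001], [0.04, -0.999, 0.001], [-0.001, -0.001, -1.0]]
contact_force: [0.2, -1.5, -1.8]
width: 0.0897
grip_force: 25.0
top normal (tool) [-0.054  0.003 -0.999] tilt deg 3.1 8788 far edge [ 35.9  11.1 -31.2] near [  7.1  -0.1 -29.6] [ 0.2 -1.5 -1.8]Traceback (most recent call last):
  File "pos.py", line 3, in <module>
    s=bot.state();p=(s["position"]-O)*1000;print("TCP X,Y,z",(p@h).round(1),(p@y).round(1),(s["position"][2]*1000).round(1),"yaw",np.arctan2(s["tool_rot"][1,0],s["tool_rot"][0,0]).round(3),s["width"].round(4),s["time"],s["contact_force"].round(1))
                                                                                                                                                                                             ^^^^^^^^^^^^^^^^
AttributeError: 'float' object has no attribute 'round'
```

```bash
sed -i 's/s\["width"\].round(4)/s["width"]/' pos.py; python3 -m crank '[[[1,0,0,0.6,0],[1,0,0,0.6,0],[1,0,0,0.1,0],[1,0,0,0,0]]]' 10;  python3 -m crank '[[[1,-0.04,0,0.1,0],[1,-0.16,0,0.10,0],[1,-0.15,0,0.11,0],[1,-0.145,0,0.125,0],[1,0,0,0,0]]]'; python3 tilt.py; python3 pos.py
```

```text
time: 15.6
position: [0.4302, -0.1724, 0.0767]
tool_rot: [[0.999, 0.04, -0.001], [0.04, -0.999, 0.001], [-0.001, -0.001, -1.0]]
contact_force: [0.7, -0.0, -0.8]
width: 0.0897
grip_force: 10.0
time: 16.23
position: [0.4177, -0.1736, 0.0662]
tool_rot: [[0.999, 0.039, -0.0], [0.039, -0.999, -0.0], [-0.0, 0.0, -1.0]]
contact_force: [0.1, 0.0, -0.2]
width: 0.0896
grip_force: 10.0
top normal (tool) [-0.193 -0.002 -0.981] tilt deg 11.1 8184 far edge [ 34.1 -10.  -36.2] near [  7.7  -0.7 -30.9] [ 0.1  0.  -0.2]
TCP X,Y,z -69.8 -0.3 66.2 yaw 0.039 0.08983423341176289 16.275 [ 0.2 -0.7 -0.4]
```

```bash
python3 -m crank '[[[1,-0.13,0,0.14,0],[1,-0.12,0,0.15,0],[1,-0.11,0,0.15,0],[1,-0.1,0,0.15,0],[1,0,0,0,0]]]'; python3 tilt.py; python3 pos.py
```

```text
time: 16.9
position: [0.4056, -0.1736, 0.0509]
tool_rot: [[0.999, 0.039, -0.002], [0.039, -0.999, 0.001], [-0.002, -0.001, -1.0]]
contact_force: [0.1, 0.3, -0.6]
width: 0.0898
grip_force: 10.0
top normal (tool) [ 0.887  0.002 -0.462] tilt deg -62.5 14207 far edge [59.6 -4.  16.3] near [ 26.7   5.2 -45.8] [ 0.1  0.3 -0.6]
TCP X,Y,z -81.7 0.1 51.1 yaw 0.039 0.08973118097207447 16.95 [ 1.4 -0.1 -0.2]
```

```bash
python3 - <<'E'
from h import *
b=np.load("bed.npz");O=b["O"];W=np.load("wrist.npy");P=W[60:150,480:560].reshape(-1,3);P=P[np.isfinite(P[:,0])&(P[:,2]>.12)]
h=np.array([.99923,.0392,0]);y=np.array([-.0392,.99923,0]);D=(P-O)*1000;X=D@h;Y=D@y
for a in range(-130,-60,6):
    k=(Y>a)&(Y<=a+6)
    if k.any(): i=np.argmin(X[k]);print(a,X[k][i].round(1),P[k][i][2].round(3),P[k][:,2].max().round(3))
W=np.load("wrist.npy");P=W[60:150,370:480].reshape(-1,3);P=P[np.isfinite(P[:,0])&(P[:,2]>.13)];D=(P-O)*1000;print("arm/nut min X",np.percentile(D@h,[0,1]),P[:,2].max())
b=O
E
python3 -m crank '[[[1,0,0,-0.6,0],[1,0,0,-0.5,0],[1,0.4,0,0,0],[1,0.4,0,0,0],[1,0,0,0,0]]]' 20
python3 - <<'E'
from h import *
s=bot.state(); c=bot.capture("wrist"); W=cloud(c); T=(W-s["position"])@s["tool_rot"]*1000
P=T[np.isfinite(T[...,0])]; k=P[(P[:,2]<-40)&(P[:,0]>0)&(P[:,0]<60)&(abs(P[:,1])<120)]
for a in range(-110,110,20):
    j=k[(k[:,1]>a)&(k[:,1]<=a+20)]
    if len(j): print(a,"xmax",j[:,0].max().round(),"z range at x>30",j[j[:,0]>30][:,2].min() if (j[:,0]>30).any() else None, j[j[:,0]>30][:,2].max() if (j[:,0]>30).any() else None)
E
python3 pos.py
```

```text
-94 11.0 0.186 0.195
-88 9.0 0.185 0.218
-82 9.3 0.185 0.221
-76 14.3 0.185 0.221
-70 39.0 0.162 0.219
-64 37.3 0.16 0.179
arm/nut min X [15.21140692 17.05552322] 0.17436783658671984
time: 17.58
position: [0.4279, -0.1728, 0.079]
tool_rot: [[0.999, 0.04, 0.001], [0.04, -0.999, 0.0], [0.001, -0.0, -1.0]]
contact_force: [0.0, -0.1, -1.1]
width: 0.0898
grip_force: 20.0
-90 xmax 37.0 z range at x>30 -92.9972586364331 -67.74198396492697
-70 xmax 37.0 z range at x>30 -93.49533596576619 -71.42385087636215
-50 xmax 37.0 z range at x>30 -92.89203530571328 -40.01885319538338
-30 xmax 32.0 z range at x>30 -86.4363255567821 -40.004245831464374
-10 xmax 32.0 z range at x>30 -86.53824464267947 -40.00060969596177
10 xmax 32.0 z range at x>30 -86.29305917915605 -40.00589938353526
30 xmax 37.0 z range at x>30 -93.06190694341512 -40.00559624031112
50 xmax 37.0 z range at x>30 -93.36249016996085 -71.47761706770947
70 xmax 37.0 z range at x>30 -93.03164792035977 -68.17075043742764
TCP X,Y,z -60.5 0.3 78.7 yaw 0.04 0.09000508686633786 17.625 [ 0.1 -0.5 -0.9]
```

```bash
python3 -m crank '[[[1,0.29,0,0.03,0],[1,0.29,0,0.03,0],[1,0.28,0,0.03,0],[1,0,0,0,0],[1,0,0,0,0]]]'; python3 pos.py; python3 - <<'E'
from h import *
b=np.load("bed.npz");O=b["O"];R=b["R"]
c=bot.capture("wrist");save(c,"w5");W=cloud(c);P=W[np.isfinite(W[...,0])];B=(P-O)@R*1000
k=B[(B[:,0]>-10)&(B[:,0]<45)&(abs(B[:,1])<60)&(B[:,2]>2)&(B[:,2]<90)]
j=k[abs(k[:,1])<35]
H,xe,ze=np.histogram2d(j[:,0],j[:,2],bins=[np.arange(-10,46,4),np.arange(0,92,8)]);print(H.T.astype(int))
f=k[(k[:,2]>25)&(k[:,2]<65)&(k[:,0]<40)];print("Y",np.percentile(f[:,1],[.5,99.5]))
E
```

```text
time: 18.25
position: [0.4478, -0.1721, 0.0767]
tool_rot: [[0.999, 0.04, -0.0], [0.04, -0.999, 0.0], [-0.0, -0.0, -1.0]]
contact_force: [0.1, -0.2, -1.1]
width: 0.09
grip_force: 20.0
TCP X,Y,z -39.6 -0.0 76.7 yaw 0.04 0.09004379780280897 18.25 [ 0.1 -0.2 -1.1]
[[   0    0    0    0    0    0    0    0    0    0    0    0    0]
 [   0    0    0    0    0    0    0    0    0    0    0    0    0]
 [   0    0    0    0    0    0    0    0    0  208    0    0    0]
 [   0    0    0    0    0    0    0    0    0  534    0    0    0]
 [   0    0    0    0    0    0    0    0    0 1168    0    0    0]
 [   0    0    0    0    0    0    0    0    0 1823    0    0    0]
 [   0    0    0    0    0    0    0    0    0 2102    0    0    0]
 [   0    0    0    0    0    0    0    0    0 2360    0    0    0]
 [   0    0    0    0    0    0    0    0    0 2700   11    0    0]
 [   0    0    0    0   20  983 1129 1190 1285 2256   10    0    0]
 [   0    0    0    0    0    0    0    0    0    0    0    0    0]]
Y [-57.43412455  57.47660267]
```

```bash
python3 -m crank '[[[1,0.03,0,0.11,0],[1,0.03,0,0.11,0],[1,0.03,0,0.11,0],[1,0.03,0,0.11,0],[1,0.03,0,0.11,0],[1,0,0,0,0]]]' 10; cat > blk.py <<'E'
from h import *
b=np.load("bed.npz");O=b["O"];R=b["R"]
c=bot.capture("wrist");W=cloud(c);P=W[np.isfinite(W[...,0])];B=(P-O)@R*1000
k=B[(B[:,0]>-30)&(B[:,0]<45)&(abs(B[:,1])<35)&(B[:,2]>5)&(B[:,2]<85)]
t=k[(k[:,2]>54)&(k[:,0]<18)]
if len(t): print("top z",np.median(t[:,2]).round(1),"slope",np.polyfit(t[:,0],t[:,2],1).round(3),len(t))
f=k[(k[:,2]>15)&(k[:,2]<52)&(k[:,0]>10)]
if len(f): print("far face x",np.median(f[:,0]).round(1),"slope",np.polyfit(f[:,2],f[:,0],1).round(3),len(f))
a=B[(B[:,2]>57)&(B[:,2]<64)&(abs(B[:,1])<60)&(B[:,0]>-20)&(B[:,0]<30)]
if len(a): print("Y",np.percentile(a[:,1],[.5,99.5]).round(1),"xmax",np.percentile(a[:,0],99.5).round(1))
E
python3 blk.py; python3 pos.py
```

```text
time: 19.05
position: [0.4517, -0.1719, 0.0628]
tool_rot: [[0.999, 0.04, -0.0], [0.04, -0.999, 0.0], [-0.0, -0.0, -1.0]]
contact_force: [-0.4, 1.0, -1.2]
width: 0.0899
grip_force: 10.0
top z 61.8 slope [-2.3000e-02  6.2077e+01] 3495
far face x 24.8 slope [ 0.032 23.421] 4266
Y [-57.3  56.7] xmax 26.2
TCP X,Y,z -35.6 -0.0 62.9 yaw 0.04 0.08979260583155298 19.1 [-0.1  0.4 -1.1]
```

```bash
python3 -m crank '[[[1,0.03,0,0.08,0],[1,-0.03,0,0.04,0],[1,-0.03,0,0.03,0],[1,0,0,0,0]]]' 6; python3 blk.py; python3 pos.py
```

```text
time: 19.6
position: [0.4516, -0.1721, 0.0597]
tool_rot: [[0.999, 0.04, 0.001], [0.04, -0.999, -0.0], [0.001, 0.0, -1.0]]
contact_force: [-1.3, 1.4, 4.5]
width: 0.0901
grip_force: 6.0
top z 60.3 slope [6.0000e-03 6.0232e+01] 3569
far face x 23.4 slope [-3.0000e-03  2.3502e+01] 4724
Y [-55.8  55.4] xmax 24.1
TCP X,Y,z -35.8 -0.2 59.7 yaw 0.04 0.09013254101710631 19.65 [-0.3  0.   5. ]
```

```bash
python3 -m crank '[[[0,0,0,0,0],[0,0,0,0,0],[0,0,0,0,0],[0,0,0,-0.15,0],[0,0,0,-0.3,0],[0,0,0,-0.6,0],[0,-0.5,0,-1,0],[0,-0.5,0,-1,0],[0,-0.5,0,-1,0],[0,0,0,0,0]]]'; python3 blk.py; python3 - <<'E'
from h import *
b=np.load("bed.npz");O=b["O"];R=b["R"]
c=bot.capture("wrist");save(c,"w6");W=cloud(c);P=W[np.isfinite(W[...,0])];B=(P-O)@R*1000
t=B[(abs(B[:,2]-60)<3)&(abs(B[:,0])<35)&(abs(B[:,1])<60)];print(cv2.minAreaRect(t[:,:2].astype(np.float32)))
for l in("clamp_arm","clamp_knob"):
    for q in bot.regions_of("wrist",l)[:1]:
        K=(W[q["pixels"]]-O)@R*1000;print(l,q["conf"],np.nanmedian(K,0).round(1))
k=B[(B[:,2]>104)&(B[:,2]<124)&(abs(B[:,0]-105)<60)&(B[:,1]>-140)&(B[:,1]<-40)];r=cv2.minAreaRect(k[:,:2].astype(np.float32));print("knob",r)
a=r[0];print("arm angle",np.arctan2(-(a[1]-0), -(a[0]-85)))
E
python3 pos.py
```

```text
time: 20.9
position: [0.4143, -0.1745, 0.1628]
tool_rot: [[0.999, 0.039, 0.003], [0.039, -0.999, -0.003], [0.003, 0.004, -1.0]]
contact_force: [0.2, -0.4, 0.4]
width: 0.0918
grip_force: 0.0
top z 60.1 slope [1.0000e-03 6.0114e+01] 4579
far face x 23.3 slope [ 0.    23.297] 2618
Y [-43.4  45. ] xmax 23.7
((1.763753890991211, 0.7931137084960938), (89.93675994873047, 45.10962677001953), 89.62950134277344)
clamp_arm 0.91 [ 92.3 -75.   95.8]
clamp_knob 0.73 [ 93.4 -77.9 118.2]
knob ((92.25904846191406, -82.88209533691406), (27.679059982299805, 17.348697662353516), 3.332221508026123)
arm angle 1.6581562397560425
TCP X,Y,z -73.9 -0.0 160.2 yaw 0.04 0.09205070242846346 21.1 [ 0.3  0.6 -0.3]
```

View pics/w6.png

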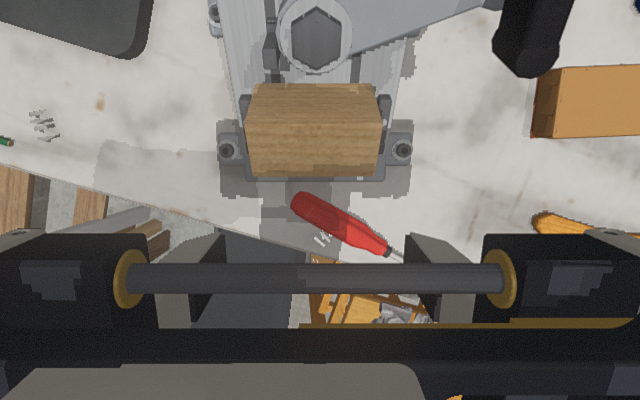

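```bash
python3 - <<'E'
from h import *
b=np.load("bed.npz");O=b["O"];R=b["R"]
W=np.load("wrist.npy");P=W[np.isfinite(W[...,0])];B=(P-O)@R*1000
f=B[(B[:,2]>11.5)&(B[:,2]<17)&(B[:,0]<-10)&(B[:,0]>-45)&(abs(B[:,1])<40)];print("fence top x",np.percentile(f[:,0],[1,5,50,95,99]).round(1),np.median(f[:,2]))
g=B[(abs(B[:,2])<2)&(B[:,0]<0)&(B[:,0]>-35)&(abs(B[:,1])<40)];print("bed pts min x",np.percentile(g[:,0],[0,1,2]).round(1))
k=B[(B[:,2]>110)&(B[:,2]<124)&(B[:,0]>40)&(B[:,1]>-140)&(B[:,1]<-40)];r=cv2.minAreaRect(k[:,:2].astype(np.float32));print("knob",r,np.median(k[:,2]))
a=r[0];print("arm angle",np.arctan2(-a[1],-(a[0]-85)),np.hypot(a[1],a[0]-85))
for c0 in [("O",O)]: print(c0, R.round(3))
E
```

```text
fence top x [-34.7 -33.9 -28.1 -23.5 -23. ] 13.83026505724556
bed pts min x [-24.9 -24.5 -24.3]
knob ((114.36259460449219, -79.3455810546875), (72.62681579589844, 16.72743797302246), 8.26830005645752) 118.46601947750365
arm angle 1.9252286750041292 84.60427409306068
('O', array([ 0.48739333, -0.17053704,  0.04291819])) [[ 0.865 -0.039 -0.5  ]
 [ 0.034  0.999 -0.02 ]
 [ 0.501 -0.     0.866]]
```

```bash
cat > path.py <<'E'
from h import *
b=np.load("bed.npz");O=b["O"];R=b["R"];h=np.array([.99923,.0392,0]);y=np.array([-.0392,.99923,0])
def tcp(p,zt): # bed xy (mm), tip bed z -> TCP X,Y,z mm
    w=R@np.array([p[0],p[1],zt]); return np.array([w@h-1.3,w@y-0.9,w[2]+O[2]*1000-2])
def at(t,rho,o): return np.array([85,0])+rho*np.array([-np.cos(t),-np.sin(t)])+o*np.array([np.sin(t),-np.cos(t)])
if __name__=="__main__":
    s=bot.state();d=(s["position"]-O)*1000;cur=np.array([d@h,d@y,s["position"][2]*1000]);print("cur",cur.round(1))
    prev=cur
    for t,o,z in [(1.925,42,68)]+[(k,26,z) for k,z in zip(np.arange(1.925,-.01,-.175),[68,68,68,69,70,71,72,73,73,73,73,73])]+[(-.03,23,73)]:
        q=tcp(at(t,50,o),z);e=q-prev;print(round(t,3),q.round(1),"rows x,y,z",(np.array([e[0],-e[1],-e[2]])/25).round(2));prev=q
E
python3 path.py
```

```text
cur [-73.9  -0.  160.2]
1.925 [ 87.4 -33.2 170.7] rows x,y,z [ 6.45  1.33 -0.42]
1.925 [ 74.4 -38.8 163.2] rows x,y,z [-0.52  0.22  0.3 ]
1.75 [ 68.1 -45.5 159.6] rows x,y,z [-0.25  0.27  0.14]
1.575 [ 60.9 -50.8 155.5] rows x,y,z [-0.29  0.21  0.17]
1.4 [ 52.6 -54.6 151.8] rows x,y,z [-0.33  0.15  0.15]
1.225 [ 43.7 -56.8 147.8] rows x,y,z [-0.35  0.09  0.16]
1.05 [ 34.7 -57.2 143.8] rows x,y,z [-0.36  0.02  0.16]
0.875 [ 25.8 -55.9 139.7] rows x,y,z [-0.36 -0.05  0.16]
0.7 [ 17.1 -53.  135.9] rows x,y,z [-0.35 -0.12  0.15]
0.525 [  9.6 -48.5 131.5] rows x,y,z [-0.3  -0.18  0.18]
0.35 [  2.8 -42.5 127.6] rows x,y,z [-0.27 -0.24  0.16]
0.175 [ -3.  -35.2 124.3] rows x,y,z [-0.23 -0.29  0.13]
-0.0 [ -7.5 -26.9 121.6] rows x,y,z [-0.18 -0.33  0.11]
-0.03 [ -8.1 -22.4 121.3] rows x,y,z [-0.02 -0.18  0.01]
```

```bash
python3 -m crank '[[[1,0,0,-1,0],[1,0,0,-1,0],[1,0,0,-0.4,0],[1,0.8,0.16,0,0],[1,0.8,0.16,0,0],[1,0.8,0.16,0,0],[1,0.8,0.16,0,0],[1,0.8,0.16,0,0],[1,0.8,0.17,0,0],[1,0.8,0.18,0,0],[1,0.85,0.18,0,0],[1,0,0,0,0]]]' 20; python3 -m crank '[[[1,0,0,0.6,0],[1,0,0,0.6,0],[1,0,0,0.6,0],[1,0,0,0.18,0],[1,0,0,0,0]]]'; python3 path.py|head -2;python3 - <<'E'
from h import *
s=bot.state();print(s["width"],s["contact_force"].round(1))
E
```

```text
time: 22.6
position: [0.5766, -0.1999, 0.2189]
tool_rot: [[0.999, 0.04, -0.001], [0.04, -0.999, 0.002], [-0.001, -0.002, -1.0]]
contact_force: [-0.6, -0.3, 0.7]
width: 0.0003
grip_force: 0.0
time: 23.22
position: [0.5758, -0.2004, 0.1706]
tool_rot: [[0.999, 0.039, -0.001], [0.039, -0.999, 0.0], [-0.001, -0.0, -1.0]]
contact_force: [0.5, -0.8, 0.1]
width: 0.0007
grip_force: 0.0
cur [ 87.1 -33.3 170.6]
1.925 [ 87.4 -33.2 170.7] rows x,y,z [ 0.01 -0.   -0.  ]
0.0006902808434999181 [ 0.5 -0.8  0.1]
```

```bash
python3 -m crank '[[[1,-0.52,0.22,0.3,0],[1,-0.25,0.27,0.14,0],[1,-0.29,0.21,0.17,0]]]'; python3 -m crank '[[[1,-0.33,0.15,0.15,0],[1,-0.35,0.09,0.16,0],[1,-0.36,0.02,0.16,0],[1,-0.36,-0.05,0.16,0],[1,0,0,0,0]]]'; python3 path.py|head -1; python3 - <<'E'
from h import *
b=np.load("bed.npz");O=b["O"];R=b["R"]
c=bot.capture("wrist");save(c,"w7");W=cloud(c)
for l in("clamp_arm","clamp_knob"):
    for q in bot.regions_of("wrist",l)[:1]:
        K=(W[q["pixels"]]-O)@R*1000;print(l,q["conf"],np.nanmedian(K,0).round(1))
E
```

```text
time: 23.6
position: [0.5499, -0.2198, 0.1559]
tool_rot: [[0.999, 0.039, 0.001], [0.039, -0.999, -0.0], [0.001, 0.0, -1.0]]
contact_force: [1.9, 1.1, 1.0]
width: 0.0003
grip_force: 0.6
time: 24.22
position: [0.5137, -0.2256, 0.1394]
tool_rot: [[0.999, 0.039, -0.003], [0.039, -0.999, 0.0], [-0.003, -0.0, -1.0]]
contact_force: [0.4, -0.3, 0.2]
width: 0.0008
grip_force: 0.0
cur [ 24.1 -56.  139.4]
clamp_arm 0.77 [100.3  -4.7  77.5]
```

```bash
cat > ang.py <<'E'
from h import *
b=np.load("bed.npz");O=b["O"];R=b["R"]
for n in("side","scene","wrist"):
    c=bot.capture(n);W=cloud(c);P=W[np.isfinite(W[...,0])];B=(P-O)@R*1000
    q=np.hypot(B[:,0]-85,B[:,1]);k=B[(B[:,2]>72)&(B[:,2]<90)&(q<105)&(q>20)]
    print(n,len(k),np.median(k,0).round(1) if len(k) else "", "arm ang",np.round(np.arctan2(-np.median(k[:,1]),-(np.median(k[:,0])-85)),2) if len(k) else "")
    for l in("clamp_arm","clamp_knob"):
        for r in bot.regions_of(n,l)[:1]:
            K=(W[r["pixels"]]-O)@R*1000;print("  ",l,round(r["conf"],2),np.nanmedian(K,0).round(1))
E
python3 ang.py
```

```text
side 97 [ 48.1 -38.9  83.5] arm ang 0.81
   clamp_arm 0.46 [ 34.7 -50.9  90.8]
   clamp_knob 0.54 [ 30.  -55.9 114.7]
scene 175 [ 56.  -41.7  84.1] arm ang 0.96
   clamp_arm 0.91 [ 29.5 -56.7  90. ]
   clamp_knob 0.72 [ 23.6 -65.9 116.6]
wrist 462 [ 86.  -54.7  81.7] arm ang 1.59
   clamp_arm 0.86 [100.8  -3.7  77.2]
   clamp_knob 0.15 [100.8  -3.7  77.2]
```

```bash
python3 -m crank '[[[1,-0.29,-0.12,0.14,0],[1,-0.3,-0.18,0.16,0],[1,-0.27,-0.24,0.16,0],[1,-0.23,-0.29,0.13,0],[1,0,0,0,0]]]'; python3 -m crank '[[[1,-0.18,-0.33,0.11,0],[1,0,0,0,0]]]';  python3 path.py|head -1;python3 ang.py
```

```text
time: 25.45
position: [0.4861, -0.2054, 0.1249]
tool_rot: [[0.999, 0.04, -0.002], [0.04, -0.999, 0.0], [-0.002, -0.0, -1.0]]
contact_force: [-0.4, -0.3, 0.3]
width: 0.0002
grip_force: 0.3
time: 25.7
position: [0.4852, -0.2037, 0.1243]
tool_rot: [[0.999, 0.036, 0.006], [0.036, -0.999, -0.008], [0.006, 0.008, -1.0]]
contact_force: [5.8, -13.6, 4.1]
width: 0.0004
grip_force: 7.0
cur [ -3.5 -33.1 124.3]
side 50 [12.5  6.1 83. ] arm ang -0.08
   clamp_arm 0.53 [  6.9   6.9 107.3]
   clamp_knob 0.4 [  4.    8.1 117.2]
scene 135 [26.4 -4.1 83.8] arm ang 0.07
   clamp_arm 0.54 [ 0.6 -5.9 88.2]
   clamp_knob 0.63 [ -3.2  -4.6 118. ]
wrist 833 [ 68.7 -10.   81.7] arm ang 0.55
   clamp_arm 0.78 [99.3 -6.8 80. ]
```

```bash
python3 -m crank '[[[1,0,0.3,0,0],[1,0,0.2,0,0],[1,0,0,-1,0],[1,0,0,-1,0],[1,0,0,-1,0],[1,0,0,0,0]]]'; python3 - <<'E'
from path import *
s=bot.state();d=(s["position"]-O)*1000;prev=np.array([d@h,d@y,s["position"][2]*1000]);print("cur",prev.round(1),s["contact_force"].round(1))
for p,z in [((28,-38),95),((17,-38),95),((8,-38),95),((0,-37),95),((-6,-34),95),((-11,-31),95)]:
    q=tcp(p,z);e=q-prev;print(p,q.round(1),(np.array([e[0],-e[1],-e[2]])/25).round(2));prev=q
c=bot.capture("wrist");W=cloud(c);P=W[np.isfinite(W[...,0])];B=(P-O)@R*1000
k=B[(B[:,2]>110)&(B[:,2]<123)&(abs(B[:,0])<50)&(abs(B[:,1])<50)];print(len(k),k.min(0).round(),k.max(0).round(),cv2.minAreaRect(k[:,:2].astype(np.float32)) if len(k)>5 else "")
k=B[(B[:,2]>78)&(B[:,2]<88)&(abs(B[:,0]-45)<12)&(abs(B[:,1])<40)];print(len(k),k.min(0).round(1) if len(k) else "",k.max(0).round(1) if len(k) else "")
k=B[(B[:,2]>56)&(B[:,2]<64)&(abs(B[:,0])<35)&(abs(B[:,1])<60)];print("block",np.percentile(k,[1,99],axis=0).round(1) if len(k) else "")
E
python3 ang.py
```

```text
time: 26.9
position: [0.4836, -0.2098, 0.1984]
tool_rot: [[0.999, 0.04, 0.001], [0.04, -0.999, -0.0], [0.001, 0.0, -1.0]]
contact_force: [0.0, -0.1, -0.2]
width: 0.0002
grip_force: 0.0
cur [ -5.3 -39.1 198.4] [ 0.  -0.1 -0.2]
(28, -38) [-24.6 -38.9 137.2] [-0.77 -0.01  2.45]
(17, -38) [-34.1 -38.9 131.7] [-0.38 -0.    0.22]
(8, -38) [-41.9 -38.9 127.2] [-0.31 -0.    0.18]
(0, -37) [-48.9 -37.9 123.2] [-0.28 -0.04  0.16]
(-6, -34) [-54.1 -34.9 120.2] [-0.21 -0.12  0.12]
(-11, -31) [-58.4 -31.9 117.7] [-0.17 -0.12  0.1 ]
side 142 [38.7  7.4 82.9] arm ang -0.16
   clamp_arm 0.79 [21.7  8.3 85.5]
   clamp_knob 0.56 [  2.4   2.5 114.5]
scene 189 [35.  -5.3 83.7] arm ang 0.11
   clamp_arm 0.89 [15.9 -4.  86.3]
   clamp_knob 0.37 [ 41.9 562.7 -59. ]
wrist 2199 [49.2 -0.7 83.9] arm ang 0.02
   clamp_arm 0.62 [59.  -3.9 83.7]Traceback (most recent call last):
  File "<stdin>", line 6, in <module>
    return umr_minimum(a, axis, None, out, keepdims, initial, where)
ValueError: zero-size array to reduction operation minimum which has no identity
```

```bash
python3 -m crank '[[[1,-0.77,0,0.4,0],[1,0,0,0.8,0],[1,0,0,0.8,0],[1,0,0,0.45,0],[1,-0.38,0,0.22,0],[1,0,0,0,0]]]'; python3 -m crank '[[[1,-0.31,0,0.18,0],[1,-0.28,-0.04,0.16,0],[1,0,0,0,0]]]'; python3 -m crank '[[[1,-0.21,-0.12,0.12,0],[1,-0.17,-0.12,0.1,0],[1,0,0,0,0]]]'; python3 pos.py
```

```text
time: 28.15
position: [0.4533, -0.2114, 0.1304]
tool_rot: [[0.999, 0.039, -0.001], [0.039, -0.999, 0.0], [-0.001, -0.0, -1.0]]
contact_force: [0.8, 0.1, 0.1]
width: 0.0007
grip_force: 0.0
time: 28.52
position: [0.4435, -0.2118, 0.1244]
tool_rot: [[0.999, 0.04, 0.008], [0.04, -0.999, -0.002], [0.008, 0.003, -1.0]]
contact_force: [6.3, 0.4, 6.0]
width: 0.0005
grip_force: 3.6
time: 28.9
position: [0.4332, -0.2082, 0.1187]
tool_rot: [[0.999, 0.038, 0.008], [0.038, -0.999, -0.005], [0.007, 0.005, -1.0]]
contact_force: [5.0, -5.0, 0.7]
width: 0.0003
grip_force: 3.3
TCP X,Y,z -55.6 -35.5 118.7 yaw 0.038 0.00028971550125128637 28.9 [ 5.  -5.   0.7]
```

```bash
python3 -m crank '[[[1,-0.17,-0.13,0.1,0],[1,-0.15,-0.16,0.09,0],[1,0,0,0,0]]]'; python3 -m crank '[[[1,-0.12,-0.2,0.06,0],[1,-0.06,-0.2,0.04,0],[1,0,0,0,0]]]';  python3 pos.py
```

```text
time: 29.28
position: [0.4219, -0.1998, 0.1126]
tool_rot: [[0.999, 0.039, 0.002], [0.039, -0.999, -0.002], [0.002, 0.002, -1.0]]
contact_force: [1.4, -3.5, 2.4]
width: 0.0007
grip_force: 2.3
time: 29.65
position: [0.422, -0.1991, 0.1127]
tool_rot: [[0.999, 0.033, 0.012], [0.033, -0.999, -0.013], [0.011, 0.014, -1.0]]
contact_force: [8.9, -26.8, 3.3]
width: 0.0003
grip_force: 13.2
TCP X,Y,z -66.5 -26.0 112.7 yaw 0.033 0.0003272306881646393 29.65 [  8.9 -26.8   3.3]
```

```bash
python3 -m crank '[[[1,0.1,0.4,-0.05,0],[1,0,0.6,-0.2,0],[1,-0.4,0,-1,0],[1,-0.8,0,-1,0],[1,-0.8,0,-1,0],[1,-0.8,0,-1,0],[1,0,0,0,0],[1,0,0,0,0]]]'; python3 - <<'E'
from path import *
c=bot.capture("wrist");W=cloud(c);P=W[np.isfinite(W[...,0])];B=(P-O)@R*1000; save(c,"w8")
k=B[(B[:,2]>105)&(B[:,2]<125)&(abs(B[:,0])<50)&(abs(B[:,1])<50)];print("knob",len(k),cv2.minAreaRect(k[:,:2].astype(np.float32)) if len(k)>5 else "")
k=B[(B[:,2]>56)&(B[:,2]<64)&(abs(B[:,0])<35)&(abs(B[:,1])<60)];print("block",np.percentile(k,[1,99],axis=0).round(1))
k=B[(B[:,2]>80)&(B[:,2]<87)&(abs(B[:,0]-45)<10)&(abs(B[:,1])<40)];print("arm",np.percentile(k,[1,99],axis=0).round(1))
E
```

```text
time: 30.65
position: [0.3499, -0.2161, 0.2152]
tool_rot: [[0.999, 0.039, -0.001], [0.039, -0.999, 0.0], [-0.001, -0.0, -1.0]]
contact_force: [0.5, 0.7, -0.1]
width: 0.0004
grip_force: 0.0
knob 2526 ((-0.33824920654296875, -0.9394969940185547), (72.06182861328125, 16.919919967651367), 0.33564096689224243)
block [[-20.3 -43.6  56.9]
 [ 23.4  44.8  61.7]]
arm [[ 35.2 -15.6  81.9]
 [ 48.4  13.7  85.8]]
```

View pics/w8.png

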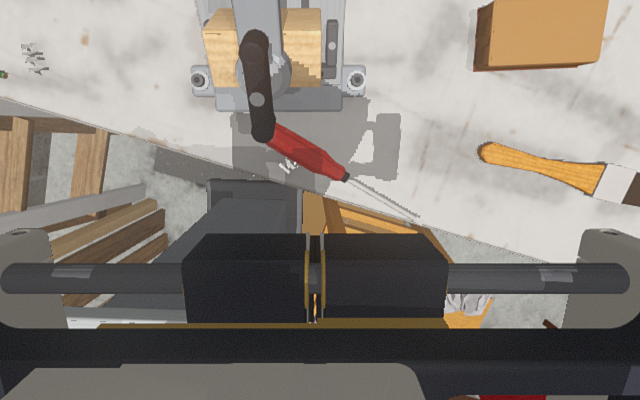

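```bash
python3 -c "
from cell import bot
print(bot.hand_in())"
```

```text
the job is handed in; nothing more can be done
None
```

I loaded the offcut into the jig, flat on the bed between the end stops, then swung the clamp arm to its stop, turned the knob into its locked notch, and handed the job in at about 31 s; the offcut may sit about 1 mm off the fence, within camera error.

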